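Ticket the carton on the parcel scale

ROBOT

A 7-joint arm with a two-finger parallel gripper is mounted at the origin on the work surface. World frame = base frame: x ahead of the robot, y to its left, z up, the work surface at z = 0. Lengths are in m, angles in rad, forces in N, time in s.
With the tool pointing down it reaches from about 0.425 to 0.875 m from the base axis. Payload 4.7 kg.
Tool frame: the origin (TCP) lies midway between the tips of the shut fingers; the grasp point (between the pads) lies 19 mm behind it (ctrl.grip_depth is the distance from the TCP to the grasp point, in m); z points along the fingers, y is the direction in which the jaws open and shut (so a half turn about z gives the same grasp; the last joint's range is limited). The gripper opens to 87 mm and grips with 3 to 60 N. Pads are 19 mm wide; open, the fingers measure 117 mm over their backs; the gripper's body (75 mm by 190 mm) begins 51 mm behind the grasp point.
Start: joints at [-1.104, 0.321, -0.07, 1.45, 0.023, 1.371, -0.057], TCP at [0.284, 0.585, 0.223] pointing down, gripper open.
Joint ranges: [-2.86, 2.86], [-0.3, 2.09], [-1.38, 1.24], [0.06, 2.45], [-1.56, 4.7], [0.09, 2.05], [-2.69, 2.69]. Speed limits (rad/s): [2.57, 2.57, 3.14, 3.14, 3.14, 3.14, 3.14].

INTERFACE

Orientations are given as a rotation vector (axis times angle).
In Python, from bench import ctrl gives the robot as it stands. The module is installed in compiled form; this text tells all that it offers.
- The arm moves only by the shell command python3 -m inch 'ROWS' [FORCE]. ROWS is JSON, a list of rows, each a list of 5 numbers: the opening, from -1 (shut) to 1 (fully open), so that 0 is half open, then the shift along the tool's x, y, z in mm, then the turn about the tool's z in rad. In form: [[fingers, tx, ty, tz, twist], ...]. A call has 1 to 5 rows; each row shifts and turns the pose as measured when the row begins, along the tool's axes as they then stand; what a row does not reach is not made up. A row lasts 1/8 s, in which the tool goes at most 62.5 mm and 10.7 degrees, less where a joint would pass 70% of its speed; a pose out of reach is approached as far as the arm can. A call is refused whole if a number of a shift passes 62.5 or a number of a turn 0.188, either way. A call with a gripper value outside its range is refused whole. The fingers move at their own pace and stop on an object; FORCE is the grip in N (left out, the last holds). Time passes only in rows, so rows that do not move let the fingers close. It gives the time, the measured TCP pose, the force and the opening at its end, in the units of the state.
- ctrl.get_state(): the state, without advancing time (a new reading comes with each control period).
- ctrl.get_image(name): name is "scene" or "top" or "wrist"; returns a dict with "color" (400x640x3 uint8, red, green, blue), "range_z" (400x640 float32, m along the optical axis (not along the pixel's ray), 0 where there is no reading), "K" (3x3 intrinsics, pixels), "R" (3x3) and "t" (3): a world point X has camera coordinates R X + t. Camera axes: x right, y down, z forward; pixel columns grow to the right and rows downward; lengths in m; the calibration is good to about 2 mm. A picture is of the moment at which its call begins.
- ctrl.close_job(): hands the job in, once; it reports no verdict.
The state is a dict: "time": time; "joint_positions": joint angles; "qd": joint speeds; "joint_torque": joint torques, N m; "position": TCP position; "tool_rot": TCP orientation; "ft_force": force on the tool from outside, world axes, zero at the start; "torque": the same for the moment, N m; "grip_width": opening from 0.0 (shut) to 1.0 (fully open).
Only numpy, scipy, OpenCV 4.12 (cv2) and the standard library are available. Lean on these libraries where they do the work, as an engineer would, in place of code of your own. Each camera call takes 0.05 s, during which the arm holds its last target. There are 200 camera calls.

TASK

Get a weight ticket for the carton waiting on the parcel scale, by pressing with the fingertips only: first switch on the power strip by pressing down the raised end of its rocker, then press the console's large round key all the way down until it stays down, then press the ticket printer's long bar fully down, keep it down for about a second and let it come back up. Leave the console's two small keys alone, do not press anything ahead of its turn, do not lift or shift the printer, and leave the carton, tape roll, mug and stapler where they are.

Things in the scene. Friction and masses are not known exactly. Their poses are not given: they have to be found in the camera images.
- strip: White power strip, 205 x 56 mm and 34 mm high, screwed to the desk. Origin on the desk under the rocker's pivot; its x axis runs along the strip from the rocker end to the sockets (body spans x -50 to +155 mm, y -28 to +28 mm), z up. The grey rocker, 60 mm along x and 26 mm along y, stands in a black frame 36.5 mm high at the end of the strip away from the sockets.
- rocker_pivot (a point): Middle of the rocker, on its tilting axis, 40.5 mm above the desk.
- rocker_end (a point): Point on the rocker's upper face at the end that starts raised, 22 mm from the pivot towards the strip's -x end; push it straight down here, about 7 mm, until it stops. It starts about 50 mm above the desk and is about 43 to 44 mm above it when on. The point tilts with the rocker.
- rocker (a joint): Rocker angle, rad: about -0.16 to -0.13 is off (the start, this end raised), +0.16 is fully on (this end down, its face level); it counts as on above 0.10. It stays where it is left; it needs about 2 to 4 N pushed at rocker_end.
- console: Grey scale console fixed to the desk, 120 mm (x) by 150 mm (y), 40 mm high, with a screen block (36 mm deep, top 62 mm high) along its far (+x) side. Origin under its centre on the desk, z up. Three white round keys stand in a row on the flat part in front of the screen block.
- hold_key_top (a point): Centre of the top of the large round key, 32 mm in diameter, at x -20, y +43 mm on the console; starts 52 mm above the desk, 44 mm when fully down. Push straight down.
- hold_key (a joint): Travel of the large key, m: 0 up (start 0 to 0.001), 0.008 fully down; counts as down above 0.006. It needs about 4 N and stays down where it is left.
- small_key_a_top (a point): Top of a small round key, 16 mm in diameter, at x -20, y -18 mm on the console, 47 mm above the desk. Not to be pressed.
- small_key_b_top (a point): Top of the other small round key, 16 mm in diameter, at x -20, y -52 mm on the console, 47 mm above the desk. Not to be pressed.
- small_key_a (a joint): Travel of that small key, m: 0 up, 0.005 down; springs back.
- small_key_b (a joint): Travel of the other small key, m: 0 up, 0.005 down; springs back.
- printer: Ticket printer standing loose on the desk, about 1.2 kg, black and grey, 140 mm (x) by 130 mm (y); its near part (-x side) is 50 mm high, its rear cover, from x -8 mm on, is 71 mm high with a paper roll bulge to 80 mm; the tip of a paper ticket stands 77 mm high at x -4 mm (look only). Origin under its centre, z up.
- feed_bar_top (a point): Centre of the top of the printer's long white bar key, 22 mm (x) by 90 mm (y), at x -42 mm on the printer; 62 mm above the desk when up. Push straight down near its middle.
- feed_bar (a joint): Travel of the bar, m: 0 up, 0.007 fully down; counts as down above 0.005. Sprung: about 1.5 N to start, 5 N fully down; comes back up when released.
- carton_mid (a point): Centre of the closed cardboard carton, 150 x 120 x 90 mm, which stands on the 240 mm square, 56 mm high parcel scale at the left of the work. Leave it.
- tape_mid (a point): Centre of a roll of brown packing tape standing on its flat side, 72 mm in diameter, 45 mm high. Leave it.
- mug_mid (a point): Centre of a white mug, 76 mm in diameter, 90 mm high, with a handle. Leave it.
- stapler_mid (a point): Centre of a dark stapler, 130 x 34 mm, about 45 mm high. Leave it.
Mind the look-alikes: they are no part of the job. Of the things shaped like the strip, the white one is meant.

How it is judged:
On the way, in this order (a step that is already met when the one before it is completed fails the run):
1. the power strip's rocker is pressed on, with the large key and the bar still up (value of joint rocker above 0.1 rad and value of joint hold_key below 0.004 m and value of joint feed_bar below 0.003 m), for 0.2 s.
2. the console's large round key is pressed down, with the power on and the bar still up (value of joint hold_key above 0.006 m and value of joint rocker above 0.1 rad and value of joint feed_bar below 0.003 m), for 0.2 s.
3. the printer's bar is kept fully down for at least 0.6 s, with the power on and the large key down (value of joint feed_bar above 0.005 m and value of joint hold_key above 0.006 m and value of joint rocker above 0.1 rad), for 0.6 s.
At the end, for the whole second after the job is handed in: The rocker is on (above 0.10 rad), the large key is down (more than 6 mm), the bar is back up (within 1.5 mm), the small keys are up, the printer stands flat within 20 mm of where it was, and the carton, tape roll, mug and stapler are within 20 mm of where they were (value of joint rocker above 0.1 rad and value of joint hold_key above 0.006 m and value of joint each of feed_bar, small_key_a, small_key_b below 0.0015 m and distance of each of printer, carton_mid, tape_mid, mug_mid, stapler_mid from where it was at the start of the episode below 0.02 m and angle between printer's own z axis and vertical below 0.05 rad and linear speed of printer below 0.02 m/s); the robot touches nothing.
It fails at once if the large key is pressed while the power strip is off (value of joint hold_key above 0.004 m and value of joint rocker below 0.05 rad).
It fails at once if the printer's bar is pressed before the large key is down (value of joint feed_bar above 0.003 m and value of joint hold_key below 0.004 m).
It fails at once if a small key of the console is pressed (value of joint any of small_key_a, small_key_b above 0.003 m).
It fails at once if the printer is lifted, tipped or shifted by more than 20 mm (height (world z) of printer above 0.01 m or distance of printer from where it was at the start of the episode above 0.02 m or angle between printer's own z axis and vertical above 0.15 rad).
It fails at once if the carton, tape roll, mug or stapler is moved by more than 20 mm (distance of any of carton_mid, tape_mid, mug_mid, stapler_mid from where it was at the start of the episode above 0.02 m).
It also fails if it takes over 45 s, if anything falls off the work surface, if the arm or the gripper's body presses on something with over 40 N, if the wrist force passes 120 N, or if a joint passes its speed limit or range.

## Working session

There is one attempt and no reset: what is moved stays moved. The work goes in short steps, Python scripts to look and compute and a shell command to move; the robot and the scene stay as the last step left them, time stands still between calls to the robot, and variables do not carry over. Pictures are saved under pics/ and viewed, about 8 in all and at most 12, crops included, and the job is handed in when it is done.

```bash
mkdir -p pics
cat > h.py <<'E'
import numpy as np, cv2
from bench import ctrl
def cloud(im):
    K,R,t,z=im["K"],im["R"],im["t"],im["range_z"]
    v,u=np.mgrid[0:z.shape[0],0:z.shape[1]]
    c=np.stack([(u-K[0,2])/K[0,0]*z,(v-K[1,2])/K[1,1]*z,z],-1)
    P=(c-t)@R   # R^T (c-t)
    P[z==0]=np.nan
    return P
def ray(im,u,v,h):
    K,R,t=im["K"],im["R"],im["t"]
    d=R.T@np.array([(u-K[0,2])/K[0,0],(v-K[1,2])/K[1,1],1.]); o=-R.T@t
    return o+d*(h-o[2])/d[2]
E
python3 - <<'E'
from h import *
import pickle
for n in("top","scene"):
    im=ctrl.get_image(n); pickle.dump(im,open(n+".pkl","wb"))
    cv2.imwrite(f"pics/{n}.png",im["color"][...,::-1])
s=ctrl.get_state();print(s["time"],s["position"],s["tool_rot"],s["ft_force"],s["grip_width"])
E
```

```text
0.1 [0.28418425 0.58402368 0.22155579] [-7.05061033e-01 -3.06115005e+00  2.71542954e-03] [ 0.46965891 -0.71504192 -0.85827781] 0.9983395906778124
```

View pics/top.png

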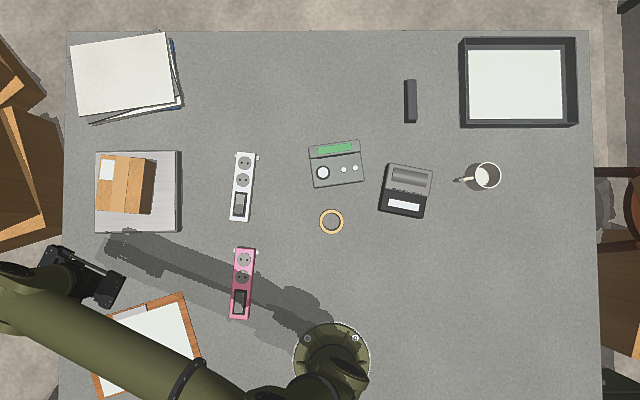

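View pics/scene.png

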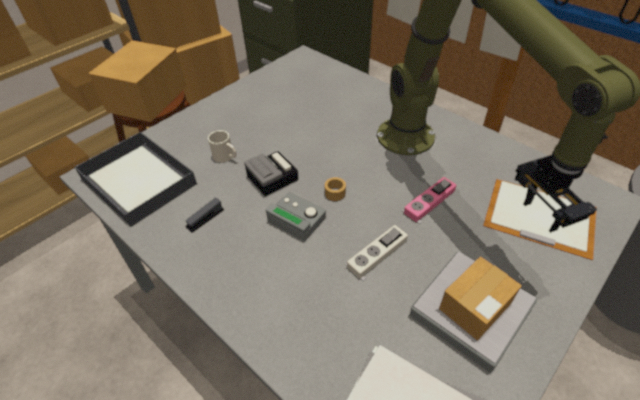

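The top view shows the white strip at (242,187) with its rocker near (239,205), the large key at (322,172), the printer bar at (404,205) and a pink look-alike strip at (242,283). I'll enlarge this and measure it.

Run:
```python
from h import *
import pickle
im=pickle.load(open("top.pkl","rb")); c=im["color"]
cv2.imwrite("pics/crop.png",cv2.resize(c[130:235,225:445][...,::-1],None,fx=3.6,fy=3.6,interpolation=cv2.INTER_CUBIC))
hsv=cv2.cvtColor(c,cv2.COLOR_RGB2HSV)
P=cloud(im)
def blobs(mask,box,h,amin):
    m=np.zeros_like(mask,np.uint8);x0,y0,x1,y1=box;m[y0:y1,x0:x1]=mask[y0:y1,x0:x1]
    n,l,s,ct=cv2.connectedComponentsWithStats(m)
    for i in range(1,n):
        if s[i,4]<amin: continue
        cs,_=cv2.findContours((l==i).astype(np.uint8),0,1)
        hull=np.float32([ray(im,*p[0],h)[:2]*1000 for p in cv2.convexHull(cs[0])])
        print(s[i],ct[i].round(1),"ray",ray(im,*ct[i],h).round(4),"depth",np.nanmedian(P[l==i],0).round(4),"rect",[np.round(q,1) for q in cv2.minAreaRect(hull)])
w=(hsv[...,1]<40)&(hsv[...,2]>185)
print("strip");blobs(w,(225,145,265,228),.034,60)
print("keys");blobs(w,(305,160,368,190),.052,8)
print("bar");blobs(w,(376,190,436,222),.062,30)
print("rocker dark");blobs(hsv[...,2]<110,(228,188,252,222),.04,20)
g=(hsv[...,0]>40)&(hsv[...,0]<80)&(hsv[...,1]>80)
print("screen");blobs(g,(305,135,368,165),.062,30)
print("printer");blobs(hsv[...,2]<75,(370,155,440,222),.05,50)
print(im["K"],(-im["R"].T@im["t"]).round(3))
```

```text
strip
[229 152  26  70 675] [241.9 184.6] ray [0.5202 0.2562 0.034 ] depth [0.5187 0.2558 0.0326] rect [array([515.4, 257.1]), array([ 59.2, 202.4]), np.float64(85.6)]
keys
[353 165   5   6  22] [354.9 167.3] ray [ 0.5668 -0.0732  0.052 ] depth [ 0.5686 -0.0742  0.045 ] rect [array([566.6, -73.1]), array([13., 13.]), np.float64(62.9)]
[318 167  10  11  83] [322.5 171.9] ray [0.5539 0.0206 0.052 ] depth [0.5541 0.0194 0.0508] rect [array([553.7,  20.7]), array([26.7, 26.7]), np.float64(44.5)]
[341 167   5   5  21] [343.2 169.1] ray [ 0.5617 -0.0393  0.052 ] depth [ 0.5629 -0.0394  0.0465] rect [array([562.1, -38.8]), array([11.6, 11.7]), np.float64(89.4)]
bar
[388 199  31  12 223] [403.3 204.5] ray [ 0.4576 -0.2101  0.062 ] depth [ 0.4587 -0.2101  0.0609] rect [array([ 457.7, -210.3]), array([88.2, 20.3]), np.float64(78.3)]
rocker dark
[248 188   4  34  54] [249.8 206.1] ray [0.4567 0.2323 0.04  ] depth [0.4552 0.236  0.0178] rect [array([461.4, 231.5]), array([ 5.5, 96.3]), np.float64(84.4)]
[233 192  15  25 125] [240.4 204.5] ray [0.4617 0.2596 0.04  ] depth [0.4603 0.256  0.036 ] rect [array([463.5, 262. ]), array([35.7, 70.3]), np.float64(83.1)]
screen
[318 143  34  12 235] [334.3 148.2] ray [ 0.6213 -0.0138  0.062 ] depth [ 0.6217 -0.0127  0.0619] rect [array([621.4, -13.7]), array([20.1, 98. ]), np.float64(7.9)]
printer
[378 163  49  56 619] [402.4 200.5] ray [ 0.4698 -0.2101  0.05  ] depth [ 0.4682 -0.2177  0.0479] rect [array([ 498.2, -214.6]), array([135.4, 141.6]), np.float64(78.3)]
[[474.300312     0.         316.55458466]
 [  0.         474.300312   199.42175658]
 [  0.           0.           1.        ]] [0.397 0.051 1.418]
```

View pics/crop.png

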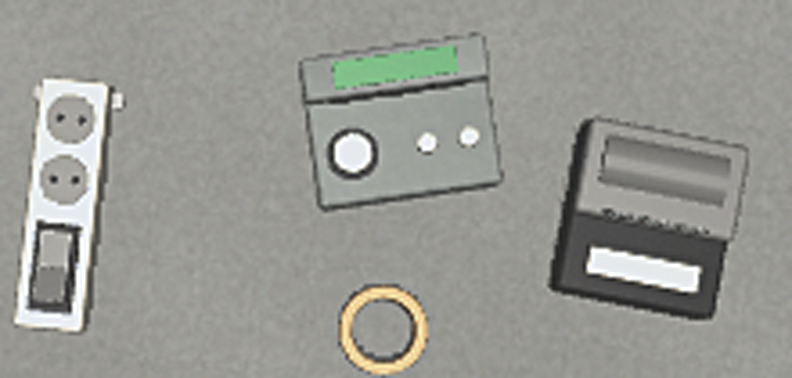

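The crop agrees with the measurements. Targets in the world frame are about (0.441, 0.2625) for the rocker end, (0.554, 0.020) for the large key and (0.458, -0.210) for the bar. I'll write a helper that converts a target into a tool-frame shift.

```bash
cat > d.py <<'E'
import sys,numpy as np
from scipy.spatial.transform import Rotation as Ro
from bench import ctrl
s=ctrl.get_state();R=Ro.from_rotvec(s["tool_rot"]).as_matrix()
T=np.array(eval(sys.argv[1]))
print("t",round(s["time"],2),"pos",np.round(s["position"],4),"shift mm",(R.T@(T-s["position"])*1000).round(1),"yaw x",np.degrees(np.arctan2(R[1,0],R[0,0])).round(1),"F",np.round(s["ft_force"],1),"grip",round(s["grip_width"],2))
E
python3 d.py .441,.2625,.2
```

```text
t 0.1 pos [0.2842 0.584  0.2216] shift mm [-281.7 -220.5   22. ] yaw x 154.1 F [ 0.5 -0.7 -0.9] grip 1.0
```

```bash
python3 -m inch '[[-1,-42,-33,0,0],[-1,-42,-33,0,0],[-1,-42,-33,0,0],[-1,-42,-33,0,0],[-1,-42,-33,0,0]]' 10; python3 d.py .441,.2625,.09
```

```text
time: 0.72
position: [0.4001, 0.3406, 0.2179]
tool_rot: [-0.689, -3.061, 0.008]
ft_force: [0.8, 0.6, -0.4]
grip_width: 0.521
t 0.72 pos [0.4001 0.3406 0.2179] shift mm [-70.8 -52.3 128. ] yaw x 154.6 F [ 0.8  0.6 -0.4] grip 0.52
```

```bash
python3 -m inch '[[-1,-35,-26,0,0],[-1,-30,-22,0,0],[-1,0,0,40,-0.17],[-1,0,0,40,-0.17],[-1,0,0,35,0]]'; python3 d.py .441,.2625,.06
```

```text
time: 1.35
position: [0.4434, 0.2607, 0.1025]
tool_rot: [0.161, 3.137, -0.002]
ft_force: [0.1, 0.8, -0.5]
grip_width: 0.018
t 1.35 pos [0.4434 0.2607 0.1025] shift mm [ 2.6  1.6 42.5] yaw x 174.1 F [ 0.1  0.8 -0.5] grip 0.02
```

```bash
python3 -m inch '[[-1,3,2,20,0],[-1,0,0,0,0],[-1,0,0,0,0]]'
python3 - <<'E'
from h import *
a=ctrl.get_image("wrist");b=ctrl.get_image("scene");p=ctrl.get_state()["position"]
K,R,t=a["K"],a["R"],a["t"]
for q in (p,[.441,.2625,.05]):
    c=K@(R@np.array(q)+t);print((c[:2]/c[2]).round(1))
cv2.imwrite("pics/w1.png",a["color"][...,::-1])
E
python3 d.py .441,.2625,.05
```

```text
time: 1.72
position: [0.4383, 0.261, 0.0789]
tool_rot: [-0.162, -3.133, 0.009]
ft_force: [-0.8, -0.1, 1.2]
grip_width: 0.005
[313.5 246.5]
[316.2 232.6]
t 1.82 pos [0.4385 0.2612 0.0792] shift mm [-2.5  1.7 29.2] yaw x 174.1 F [ 0.6 -0.5  0.8] grip 0.0
```

View pics/w1.png

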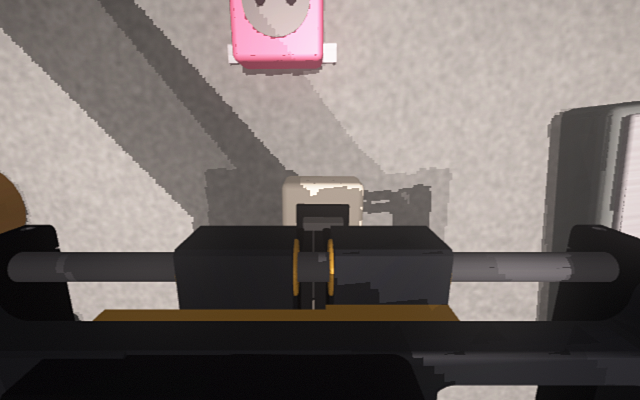

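The wrist view shows the fingers over the rocker end, with the frame's centre at u≈323. My target projects to u≈316, so I'll check the lateral offset.

Run:
```python
from h import *
a=ctrl.get_image("wrist")
for u,v,h in((284,190,.034),(362,190,.034),(323,178,.034),(297,215,.0365),(349,215,.0365),(323,205,.0365)): print(u,v,ray(a,u,v,h).round(4))
im=ctrl.get_image("top")
for u,v in((229.5,220),(248.5,221.5)): print("top",ray(im,u,v,.034).round(4))
```

```text
284 190 [0.4148 0.2437 0.034 ]
362 190 [0.4201 0.2957 0.034 ]
323 178 [0.4094 0.2705 0.034 ]
297 215 [0.4323 0.2506 0.0365]
349 215 [0.4359 0.2855 0.0365]
323 205 [0.4271 0.2688 0.0365]
top [0.4169 0.2921 0.034 ]
top [0.4122 0.2369 0.034 ]
```

```bash
python3 -m inch '[[-1,-1,4,15,0],[-1,0,0,9,0],[-1,0,0,4,0]]'; python3 d.py .440,.265,.043
```

```text
time: 2.3
position: [0.4404, 0.2659, 0.0505]
tool_rot: [-0.162, -3.135, 0.006]
ft_force: [-2.8, -1.1, 4.4]
grip_width: 0.009
t 2.3 pos [0.4404 0.2659 0.0505] shift mm [ 0.3 -0.9  7.5] yaw x 174.1 F [-2.8 -1.1  4.4] grip 0.01
```

Contact. I'll keep pushing down.

```bash
python3 -m inch '[[-1,0,0,4,0],[-1,0,0,4,0],[-1,0,0,3,0]]'; python3 d.py .440,.265,.043
```

```text
time: 2.68
position: [0.4395, 0.2661, 0.0432]
tool_rot: [-0.161, -3.132, 0.007]
ft_force: [-12.1, -6.9, 33.0]
grip_width: 0.006
t 2.67 pos [0.4395 0.2661 0.0432] shift mm [-0.6 -1.1  0.2] yaw x 174.1 F [-12.1  -6.9  33. ] grip 0.01
```

It has reached its stop: 33 N at z = 43.2 mm. I'll lift, then check the rocker in the scene view.

```bash
python3 -m inch '[[-1,0,0,-1,0],[-1,0,0,-40,0],[-1,0,0,-40,0],[-1,0,0,-20,0]]'; python3 d.py .554,.020,.13
```

```text
time: 3.18
position: [0.4409, 0.2655, 0.1457]
tool_rot: [-0.162, -3.133, 0.009]
ft_force: [0.4, -0.5, -1.0]
grip_width: 0.006
t 3.17 pos [0.4409 0.2655 0.1457] shift mm [-137.9 -232.5   16.5] yaw x 174.1 F [ 0.4 -0.5 -1. ] grip 0.01
```

```bash
python3 -m inch '[[-1,-28,-47,0,0],[-1,-28,-47,0,0],[-1,-28,-47,0,0],[-1,-28,-47,0,0],[-1,-26,-45,0,0]]'; python3 d.py .554,.020,.08
python3 - <<'E'
from h import *
import pickle
o=pickle.load(open("scene.pkl","rb"))["color"]; im=ctrl.get_image("scene"); n=im["color"]
c=lambda x:cv2.resize(x[220:285,340:415][...,::-1],None,fx=5,fy=5,interpolation=cv2.INTER_CUBIC)
cv2.imwrite("pics/rk.png",np.hstack([c(o),c(n)]))
p0=pickle.load(open("top.pkl","rb"));P0=cloud(p0);P1=cloud(ctrl.get_image("top"))
for v in range(193,217,2): print(v,(P0[v,237:243,2]*1000).round(0),(P1[v,237:243,2]*1000).round(0))
E
```

```text
time: 3.8
position: [0.5609, 0.0189, 0.1487]
tool_rot: [0.144, 3.132, -0.001]
ft_force: [1.2, 0.5, 0.0]
grip_width: 0.007
t 3.8 pos [0.5609 0.0189 0.1487] shift mm [ 7.4  0.5 68.6] yaw x 174.7 F [1.2 0.5 0. ] grip 0.01
193 [36. 34. 36. 35. 37. 34.] [35. 35. 36. 35. 36. 34.]
195 [45. 49. 41. 43. 38. 45.] [49. 51. 53. 49. 55. 47.]
197 [45. 48. 42. 42. 39. 41.] [50. 48. 44. 47. 48. 48.]
199 [39. 43. 45. 39. 38. 40.] [46. 47. 46. 51. 49. 44.]
201 [46. 47. 45. 40. 44. 39.] [46. 42. 44. 43. 46. 45.]
203 [44. 45. 45. 40. 44. 43.] [41. 42. 47. 37. 44. 38.]
205 [43. 41. 43. 41. 38. 36.] [36. 45. 39. 47. 48. 41.]
207 [42. 46. 45. 44. 47. 46.] [46. 38. 38. 43. 36. 41.]
209 [41. 44. 45. 49. 43. 50.] [42. 39. 42. 44. 42. 40.]
211 [47. 53. 48. 51. 49. 45.] [41. 43. 43. 44. 36. 45.]
213 [48. 55. 50. 48. 52. 48.] [41. 42. 46. 40. 44. 47.]
215 [39. 34. 32. 31. 25. 36.] [37. 34. 38. 37. 32. 34.]
```

View pics/rk.png

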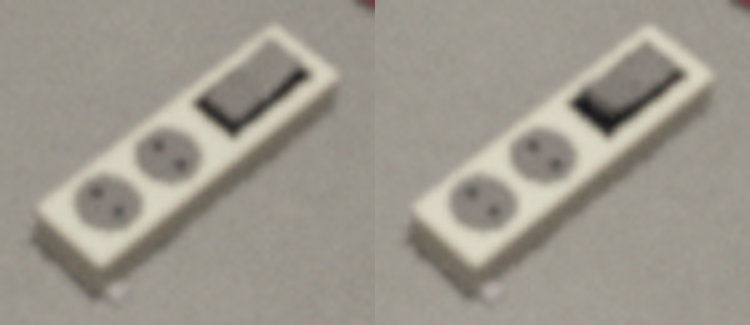

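The rocker has flipped: its far end is now raised in both the picture (right half) and the depth. Next is the large key.

```bash
python3 -m inch '[[-1,7,1,30,0],[-1,0,0,30,0],[-1,0,0,5,0],[-1,0,0,0,0]]'; python3 d.py .554,.022,.052
python3 - <<'E'
from h import *
a=ctrl.get_image("wrist")
p=ctrl.get_state()["position"]
K,R,t=a["K"],a["R"],a["t"]
for q in (p,[.554,.0206,.052]):
    c=K@(R@np.array(q)+t);print((c[:2]/c[2]).round(1))
cv2.imwrite("pics/w2.png",a["color"][...,::-1])
E
```

```text
time: 4.4
position: [0.5573, 0.0126, 0.0826]
tool_rot: [0.165, 3.125, -0.009]
ft_force: [0.2, -0.2, 0.1]
grip_width: 0.005
t 4.4 pos [0.5573 0.0126 0.0826] shift mm [ 4.7  9.2 30.5] yaw x 174.0 F [ 0.2 -0.2  0.1] grip 0.0
[313.4 246.4]
[325.4 221.1]
```

View pics/w2.png

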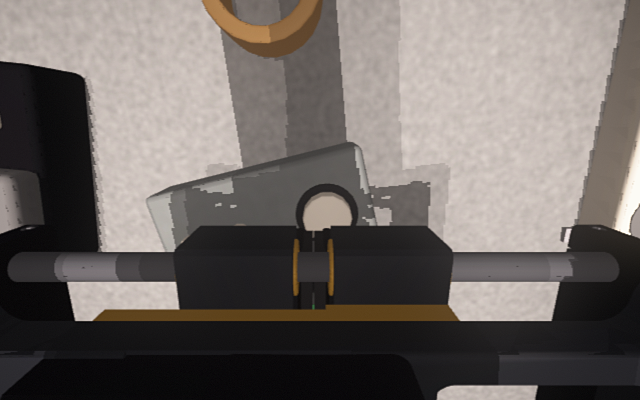

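The key's centre is at about (328,219), within 2 mm of the top-view target. I'll shift and descend.

```bash
python3 -m inch '[[-1,5,9,8,0],[-1,0,0,8,0],[-1,0,0,0,0]]'; python3 d.py .5535,.022,.052
```

```text
time: 4.82
position: [0.5547, 0.0238, 0.0678]
tool_rot: [0.162, 3.122, -0.006]
ft_force: [-0.6, -0.2, 1.1]
grip_width: 0.003
t 4.83 pos [0.5547 0.0238 0.0678] shift mm [ 1.3 -1.9 15.7] yaw x 174.1 F [-0.6 -0.2  1.1] grip 0.0
```

```bash
python3 -m inch '[[-1,1,-2,12,0],[-1,0,0,5,0],[-1,0,0,4,0],[-1,0,0,4,0]]'; python3 d.py .5535,.022,.044
```

```text
time: 5.32
position: [0.5539, 0.0215, 0.0438]
tool_rot: [0.163, 3.123, -0.005]
ft_force: [-12.4, -0.5, 32.6]
grip_width: 0.003
t 5.33 pos [0.5539 0.0215 0.0438] shift mm [ 0.5  0.5 -0.2] yaw x 174.0 F [-12.4  -0.5  32.6] grip 0.0
```

The key is at its stop: z = 43.8 mm with 33 N. I'll hold briefly, lift and move to above the bar.

```bash
python3 -m inch '[[-1,0,0,-1,0],[-1,0,0,-1,0],[-1,0,0,-40,0],[-1,0,0,-45,0],[-1,0,0,-15,0]]'; python3 d.py .4575,-.209,.14
```

```text
time: 5.95
position: [0.5519, 0.0214, 0.1458]
tool_rot: [0.164, 3.125, -0.008]
ft_force: [0.1, 1.1, 0.3]
grip_width: 0.006
t 5.95 pos [0.5519 0.0214 0.1458] shift mm [  69.8 -239.     5.9] yaw x 174.0 F [0.1 1.1 0.3] grip 0.01
```

```bash
python3 -m inch '[[-1,14,-48,0,0],[-1,14,-48,0,0.1],[-1,14,-48,0,0],[-1,14,-48,0,0],[-1,14,-47,0,0]]'; python3 d.py .4575,-.209,.10
python3 - <<'E'
from h import *
im=ctrl.get_image("top");P=cloud(im);w=np.zeros((400,640),bool)
c=im["color"];m=(c.min(2)>185);m[:160]=0;m[190:]=0;m[:,:310]=0;m[:,335:]=0
print("key height",np.nanmedian(P[m][:,2]),np.argwhere(m).mean(0))
E
```

```text
time: 6.58
position: [0.4427, -0.204, 0.1424]
tool_rot: [0.309, 3.113, -0.006]
ft_force: [-0.4, -0.4, -0.5]
grip_width: 0.005
t 6.58 pos [ 0.4427 -0.204   0.1424] shift mm [-14.9  -1.8  42.6] yaw x 168.7 F [-0.4 -0.4 -0.5] grip 0.0
key height 0.042339809296814204 [172.28915663 322.45783133]
```

Depth shows the key's top at about 42 mm, down from 51 mm, so it stayed down. Now I'll line up on the bar.

```bash
python3 -m inch '[[-1,-15,-2,20,0],[-1,0,0,15,0],[-1,0,0,8,0],[-1,0,0,0,0]]'; python3 d.py .4575,-.209,.062
python3 - <<'E'
from h import *
a=ctrl.get_image("wrist")
p=ctrl.get_state()["position"]
K,R,t=a["K"],a["R"],a["t"]
for q in (p,[.4577,-.21,.062]):
    c=K@(R@np.array(q)+t);print((c[:2]/c[2]).round(1))
cv2.imwrite("pics/w3.png",a["color"][...,::-1])
E
```

```text
time: 7.12
position: [0.4509, -0.2167, 0.0957]
tool_rot: [0.328, 3.117, -0.01]
ft_force: [0.5, 0.1, 0.4]
grip_width: 0.004
t 7.12 pos [ 0.4509 -0.2167  0.0957] shift mm [-4.6  9.1 33.7] yaw x 168.0 F [0.5 0.1 0.4] grip 0.0
[313.1 246.8]
[325.5 233.3]
```

View pics/w3.png

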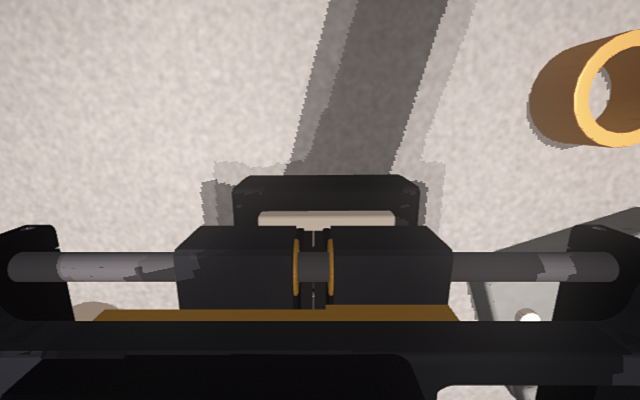

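The bar spans u 257–397, centred at 327, and its near edge is at row 211. That fits the target to about 2 mm. I'll shift in and come down.

```bash
python3 -m inch '[[-1,-4,9,8,0],[-1,0,0,8,0],[-1,0,0,4,0],[-1,0,0,0,0]]'; python3 d.py .4565,-.209,.062
```

```text
time: 7.68
position: [0.4586, -0.2073, 0.0757]
tool_rot: [0.324, 3.115, -0.009]
ft_force: [0.5, 0.9, -0.2]
grip_width: 0.001
t 7.67 pos [ 0.4586 -0.2073  0.0757] shift mm [ 1.9 -2.  13.6] yaw x 168.1 F [ 0.5  0.9 -0.2] grip 0.0
```

```bash
python3 -m inch '[[-1,2,-2,11,0],[-1,0,0,4,0],[-1,0,0,4,0],[-1,0,0,3,0]]'; python3 d.py .4565,-.209,.055
```

```text
time: 8.18
position: [0.4564, -0.2095, 0.0549]
tool_rot: [0.326, 3.115, -0.006]
ft_force: [-11.1, 4.7, 32.7]
grip_width: 0.003
t 8.18 pos [ 0.4564 -0.2095  0.0549] shift mm [ 0.   0.5 -0.1] yaw x 168.1 F [-11.1   4.7  32.7] grip 0.0
```

The bar is fully down at 54.9 mm. I'll hold it for over a second.

```bash
python3 -m inch '[[-1,0,0,1,0],[-1,0,0,1,0],[-1,0,0,1,0],[-1,0,0,1,0],[-1,0,0,1,0]]'; python3 -m inch '[[-1,0,0,1,0],[-1,0,0,1,0],[-1,0,0,1,0],[-1,0,0,1,0],[-1,0,0,1,0]]'
```

```text
time: 8.8
position: [0.4564, -0.2094, 0.0553]
tool_rot: [0.327, 3.116, 0.001]
ft_force: [-4.8, 2.1, 11.5]
grip_width: 0.008
time: 9.43
position: [0.4564, -0.2094, 0.0553]
tool_rot: [0.328, 3.117, 0.008]
ft_force: [-4.4, 1.8, 10.2]
grip_width: 0.003
```

```bash
python3 -m inch '[[-1,0,0,-10,0],[-1,0,0,-40,0],[-1,0,0,-45,0],[-1,0,0,-40,0]]'; python3 -m inch '[[-1,40,0,0,0],[-1,40,0,0,0],[-1,0,0,0,0]]'
python3 - <<'E'
from h import *
import pickle
o=pickle.load(open("top.pkl","rb"));n=ctrl.get_image("top");P0,P=cloud(o),cloud(n)
for nm,u0,v0,u1,v1 in(("rocker -x end",237,211,242,214),("key",319,169,326,176),("small a",342,168,345,171),("small b",354,166,357,169),("bar",392,201,415,208)):
    print(nm,*[np.nanmedian(q[v0:v1,u0:u1,2]).round(4) for q in(P0,P)])
s=ctrl.get_state();print(s["time"],s["position"],s["ft_force"])
cv2.imwrite("pics/end.png",n["color"][...,::-1])
E
```

```text
time: 9.93
position: [0.4536, -0.2097, 0.1915]
tool_rot: [0.33, 3.122, 0.007]
ft_force: [0.8, 0.1, 0.4]
grip_width: 0.007
time: 10.3
position: [0.3766, -0.1942, 0.1955]
tool_rot: [0.33, 3.112, 0.004]
ft_force: [-0.3, 0.3, -0.1]
grip_width: 0.006
rocker -x end 0.0505 0.0417
key 0.051 0.0429
small a 0.0453 0.0466
small b 0.0452 0.0465
bar 0.0607 0.0603
10.35 [ 0.37791459 -0.19439017  0.19572167] [ 0.1080196  -0.29956035  0.5210937 ]
```

View pics/end.png

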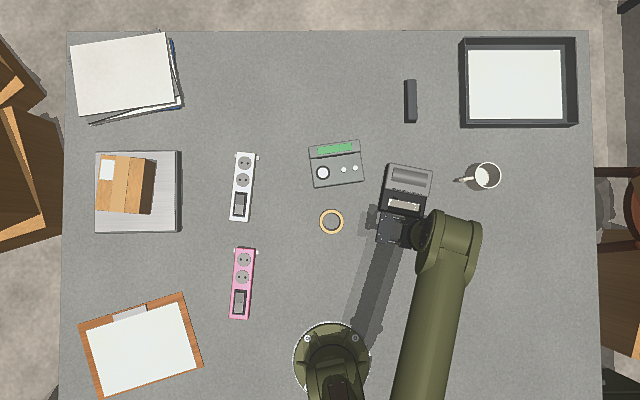

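Everything is where it started: the rocker end and key are down, the bar is back up at about 60 mm and the arm is clear. I'll hand it in.

```bash
python3 -c "
from bench import ctrl
print(ctrl.close_job())"
```

```text
the job is handed in; nothing more can be done
None
```

I pressed the three controls in order with shut fingertips and handed the job in at about 10.4 s; the hand-in gives no verdict.

| Control | Pushed to | Force at the stop | Top height, before → last check |
|---|---|---|---|
| Rocker's raised end | 43 mm | 33 N | 50 → 42 mm |
| Large key | 44 mm | 33 N | 51 → 43 mm |
| Printer bar | 55 mm, held about 1.2 s | 33 N at first, then 10–12 N | 61 → 60 mm (back up) |

- **Other checks:** the small keys stayed up at 45–47 mm. The final top picture showed the printer, carton, tape roll, mug and stapler with no visible shift. The arm is clear, with no force on the tool beyond sensor noise.
- **Disagreement:** the top and wrist cameras differed by about 5 mm on where the rocker sits sideways, and by about 2 mm on the key and bar. I aimed between them at the rocker, and every press still reached its stop.

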